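# Lock the analyser's filter collar and zero the peak pointer

### The arm

A 6-joint arm with a two-finger parallel gripper is mounted at the origin on the work surface. World frame = base frame: x ahead of the robot, y to its left, z up, the work surface at z = 0. Lengths are in m, angles in rad, forces in N, time in s.
With the tool pointing down it reaches from about 0.35 to 0.875 m from the base axis. Payload 15.5 kg.
Tool frame: the origin (TCP) lies midway between the tips of the shut fingers; the grasp point (between the pads) lies 19 mm behind it (arm.grip_point_offset is the distance from the TCP to the grasp point, in m); z points along the fingers, y is the line along which they close (so a half turn about z gives the same grasp; the last joint's range is limited). The gripper opens to 85 mm and grips with 20 to 120 N. Pads are 22 mm wide; open, the fingers measure 114 mm over their backs; the gripper's body (76 mm by 85 mm) begins 54 mm behind the grasp point. The pads swing forward as they close: fully open they stand 13 mm farther back than shut.
Start: joints at [1.222, 0.494, 1.345, -0, 1.302, -0.096], TCP at [0.157, 0.605, 0.231] pointing down, gripper open.
Joint ranges: [-2.91, 2.91], [-0.82, 2.16], [0.22, 2.67], [-1.22, 4.37], [0.12, 2.79], [-3.08, 3.08]. Speed limits (rad/s): [1.89, 1.89, 2.57, 3.01, 3.01, 3.01].

### API

Orientations are given as a unit quaternion [x, y, z, w].
In Python, from rig import arm gives the robot as it stands.
- The arm moves only by the tool apply_moves, never from a script. Its argument "rows" is a list of rows, each an object of numbers: "x", "y", "z": the shift along the tool's x, y, z in cm; "ax", "ay", "az": the turn, a rotation vector about the tool's x, y, z in degrees. In form: [{"x": .., "y": .., "z": .., "ax": .., "ay": .., "az": ..}, ...]. A call has exactly 5 rows; each row shifts and turns the commanded pose from where the row before left it, along the tool's axes as they then stand; what a row does not reach is not made up. A row lasts 1/8 s, in which the tool goes at most 62.5 mm and 10.7 degrees, less where a joint would pass 70% of its speed; a pose out of reach is approached as far as the arm can. A call is refused whole if a number of a shift passes 6.25 or a number of a turn 10.7, either way. A call with a gripper value outside its range is refused whole. "claw" is the finger opening in cm, from 0 to 8.54, set as the call begins (left out, the last holds). The fingers move at their own pace and stop on an object; "force" is the grip in N (left out, the last holds). Time passes only in rows, so rows that do not move let the fingers close, or fill a call up. It gives the time, the measured TCP pose, the force, the opening and the grip force at its end, in the units of the state.
- arm.get_obs(): the state, without advancing time (a new reading comes with each control period).
- arm.grab_frame(name): name is "scene" or "top" or "wrist"; returns the picture (420x560x3 uint8, red, green, blue); there is no depth.
- arm.camera_model(name): a dict with "fx", "fy", "cx", "cy" (pixels), "T" (4x4, takes a point from camera to world coordinates). Camera axes: x right, y down, z forward; pixel columns grow to the right and rows downward; lengths in m; the calibration is good to about 2 mm. A picture is of the moment at which its call begins: read the wrist's pose just before it. camera_model takes no time and is no camera call; for the wrist camera it gives the pose at the moment of the call.
- arm.sign_off(): hands the job in; it is judged then, once.
The state is a dict: "time": time; "joint_pos": joint angles; "joint_velocities": joint speeds; "effort": joint torques, N m; "ee_pos": TCP position; "tool_rot": TCP orientation; "force": force on the tool from outside, world axes, zero at the start; "ft_torque": the same for the moment, N m; "width": opening from 0.0 (shut) to 1.0 (fully open); "grip_force": force on a finger pad.
Only numpy, scipy, OpenCV 4.12 (cv2) and the standard library are available. Lean on these libraries where they do the work, as an engineer would, in place of code of your own. Each camera call takes 0.05 s, during which the arm holds its last target. There are 200 camera calls.

### The job

One of the two filter housings beside the analyser was left unlocked after its filter change: turn its collar clockwise until the white index bar on it stands at the twin-rib locked mark, no further. Then turn the pressure gauge's peak pointer back by its knob until it rests at its zero stop. Leave the housing that is already locked as it is, and do not shift or tip the bottles and other things standing about.

Things in the scene. Friction and masses are not known exactly. Their poses are not given: they have to be found in the camera images.
- housing_a: Filter housing left unlocked. White, round: body 108 mm dia, flange 136 mm dia, top z 70 mm; on it a grey collar 116 mm dia (top z 84) turning about the vertical axis, with 3 grey posts 16 mm dia, z 84-114, 46 mm from the axis, 120 deg apart. Fixed white cap in the middle, 58 mm dia, top z 87. Origin: centre of underside, z up
- collar_a (a joint): collar of housing_a, rad, grows clockwise from above: 0 = open, 1.9 = white index bar (on the collar, radius 36-58 mm, midway between 2 posts) at the middle of the twin LOCKED ribs; no stop there, overturns to 2.25. Index azimuth in the housing frame (ccw from its x) = 1.4 - value; posts at index +60, +180, +300 deg. Stiff, 0.25 N m; stays where left
- mark_a (a point): of housing_a, on the flange rim: the LOCKED mark, a pair of black ribs 9.6 mm apart, tops z 82 (this point: midway, 64 mm from the axis, azimuth -0.5 rad in the housing frame). A lower single rib at azimuth +1.4 is the OPEN mark
- mark_b (a point): of housing_b, on the flange rim: the LOCKED mark, a pair of black ribs 9.6 mm apart, tops z 82 (this point: midway, 64 mm from the axis, azimuth -0.5 rad in the housing frame). A lower single rib at azimuth +1.4 is the OPEN mark
- post_a0 (a point): centre of the top of a post on housing_a's collar (number 0 of 3; z 114 mm; at index 60 degrees counter-clockwise); it turns with the collar
- post_a1 (a point): centre of the top of a post on housing_a's collar (number 1 of 3; z 114 mm; at index 180 degrees counter-clockwise); it turns with the collar
- post_a2 (a point): centre of the top of a post on housing_a's collar (number 2 of 3; z 114 mm; at index 300 degrees counter-clockwise); it turns with the collar
- housing_b: The other, equal housing, already locked: leave it. White, round: body 108 mm dia, flange 136 mm dia, top z 70 mm; on it a grey collar 116 mm dia (top z 84) turning about the vertical axis, with 3 grey posts 16 mm dia, z 84-114, 46 mm from the axis, 120 deg apart. Fixed white cap in the middle, 58 mm dia, top z 87. Origin: centre of underside, z up
- collar_b (a joint): collar of housing_b, rad, grows clockwise from above: 0 = open, 1.9 = white index bar (on the collar, radius 36-58 mm, midway between 2 posts) at the middle of the twin LOCKED ribs; no stop there, overturns to 2.25. Index azimuth in the housing frame (ccw from its x) = 1.4 - value; posts at index +60, +180, +300 deg. Stiff, 0.25 N m; stays where left
- gauge: grey box 110 x 110 x 52 mm with a round dial (98 mm diameter, top z 57 mm) facing up. Origin: centre of its underside; z up. In the middle of the dial the black peak-pointer knob. Dial zero at azimuth 2.4 rad in the gauge frame, with a small steel stop pin just beyond it; the scale runs clockwise from there
- peak_knob (a joint): angle of the peak pointer, rad: 0 = against the zero stop, grows clockwise seen from above up to 2.8; turn it counter-clockwise to go back to zero. Pointer azimuth in the gauge frame = 2.4 - value. Light friction, stays where left
- knob_grip (a point): on the knob's axis at the top of its bar grip (z 92 mm). The bar is 38 mm long, 12 mm wide, 26 mm high (z 66 to 92), lies along the pointer, on a disc of 36 mm diameter
- pointer_tip (a point): tip of the pointer needle, 37 mm from the knob's axis, z 62 mm; the needle is in line with the bar, on one side only
- bottle_a: bystander close to housing_a: tall white bottle, 54 mm diameter, 190 mm high, origin centre of underside
- bottle_b: bystander close to housing_b: tall brown bottle, 54 mm diameter, 190 mm high, origin centre of underside
- can: bystander close to the gauge: aluminium can, 52 mm diameter, 150 mm high, origin centre of underside
- jar: bystander: low white jar, 50 mm diameter, 62 mm high, beyond one housing, origin centre of underside
- beaker: bystander: clear plastic beaker, 64 mm diameter, 85 mm high, further back, origin centre of underside
- scanner: bystander: black bar-code scanner lying further back, about 135 x 62 x 34 mm, origin on its underside in the handle
Things that resemble listed ones, but are neither listed nor needed, are in the scene too. What is shaped like the housing_a but orange or pink is not meant.

How it is judged:
By the outcome, as a careful person would: the job done as asked, in the order asked, and still so for the second after the job is handed in, with the robot touching nothing.
It also fails if it takes over 64 s, if anything falls off the work surface, if the arm or the gripper's body presses on something with over 40 N, if the wrist force passes 120 N, or if a joint passes its speed limit or range.

## Working session

There is one attempt and no reset: what is moved stays moved. The work goes in short steps, Python scripts to look and compute and a tool call to move; the robot and the scene stay as the last step left them, time stands still between calls to the robot, and variables do not carry over. Pictures are saved under pics/ and viewed, at most 12 in all, crops included, and the job is handed in when it is done.

Besides the shell and the picture viewer there is one more tool, called after "Call:" as name(argument=value, ...), one argument or row to a line, values as JSON. apply_moves: Moves the arm, as the interface text tells. Its arguments: {"type":"object","properties":{"rows":{"type":"array"},"claw":{"type":"number"},"force":{"type":"number"}},"required":["rows"]}

```bash
mkdir -p pics; ls; python3 - <<'E'
from rig import arm
import cv2
for n in("top","scene"):
    m=arm.camera_model(n); f=arm.grab_frame(n)
    cv2.imwrite(f"pics/{n}0.png",f[:,:,::-1]); print(n,m)
E
```

```text
pics
top {'fx': 387.39033785488607, 'fy': 387.39033785488607, 'cx': 277.6197521597063, 'cy': 211.14680096407236, 'T': array([[ 0.02212794, -0.99064776,  0.13463791,  0.3009225 ],
       [-0.99952694, -0.01904411,  0.02414971, -0.09770707],
       [-0.0213598 , -0.1351086 , -0.99060054,  1.11467137],
       [ 0.        ,  0.        ,  0.        ,  1.        ]])}
scene {'fx': 500.3821364771913, 'fy': 500.3821364771913, 'cx': 276.74845939378986, 'cy': 220.30414460153622, 'T': array([[-0.81699913,  0.4547914 , -0.35450981,  0.90718254],
       [ 0.57644442,  0.62817916, -0.52259236,  0.57805558],
       [-0.01497484, -0.6313127 , -0.77538379,  1.08837442],
       [ 0.        ,  0.        ,  0.        ,  1.        ]])}
```

View pics/top0.png

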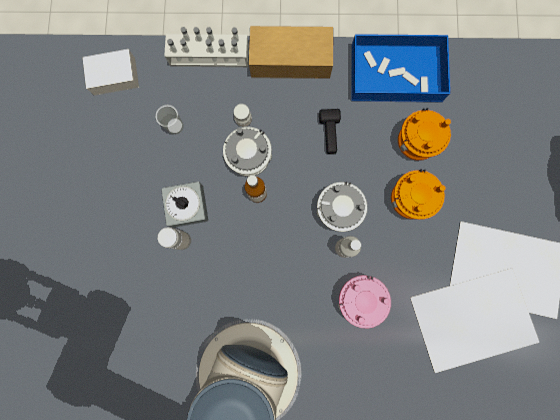

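View pics/scene0.png

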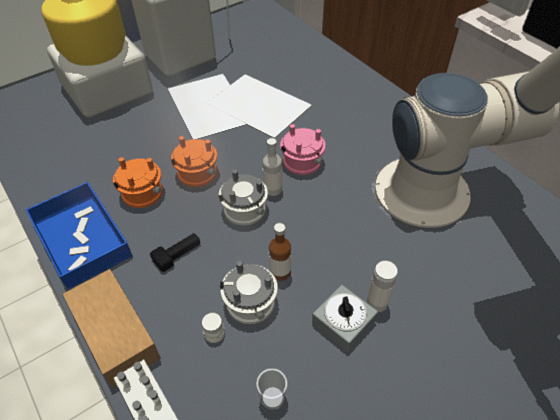

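The top view shows white housings at (247,151), next to the brown bottle, and (343,206), next to the clear/white bottle. The gauge is at (183,204) and the can at (170,238). I'll enlarge these next.

```bash
python3 - <<'E'
import cv2,numpy as np
t=cv2.imread("pics/top0.png"); s=cv2.imread("pics/scene0.png")
c=[t[170:245,305:380],t[115:190,210:285],t[170:245,146:221],s[165:235,205:280],s[255:325,212:287],s[280:350,305:380]]
c=[cv2.resize(i,(266,266),interpolation=cv2.INTER_CUBIC) for i in c]
cv2.imwrite("pics/crop.png",np.vstack([np.hstack(c[:3]),np.hstack(c[3:])]))
E
```

```text
(no output)
```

View pics/crop.png

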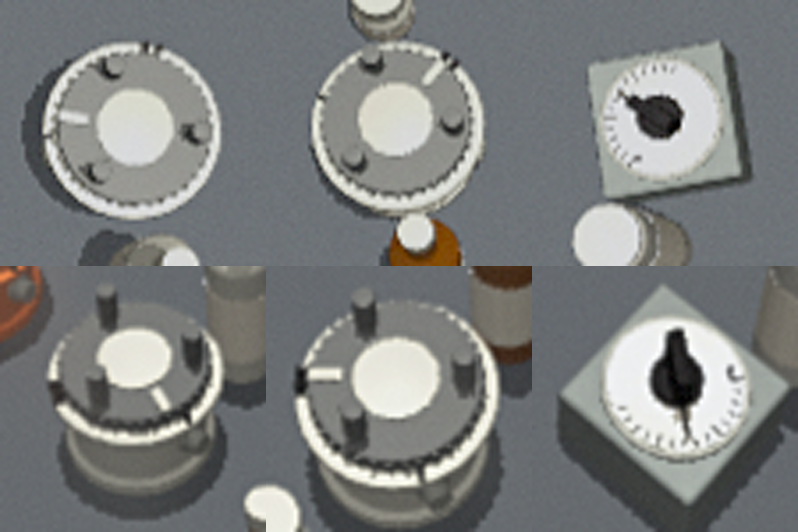

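Top-row crops, left to right: the housing at (343,206) has its index bar at left near the open rib and its twin ribs at the top, so it is housing_a, unlocked. The other housing is locked. The gauge needle points up-left and the zero stop is at lower-left. I'll measure positions from these pixels.

```bash
cat > h.py <<'E'
import numpy as np,cv2
from rig import arm
def ray(m,u,v,z):
    T=m["T"]; d=T[:3,:3]@np.array([(u-m["cx"])/m["fx"],(v-m["cy"])/m["fy"],1.]); o=T[:3,3]
    return (o+d*(z-o[2])/d[2])[:2]
def az(p,c): return np.arctan2(p[1]-c[1],p[0]-c[0])
E
python3 - <<'E'
from h import *
t=arm.camera_model("top"); s=arm.camera_model("scene"); k=75/266.
def T(x,y,u0,v0,z): return ray(t,u0+x*k,v0+y*k,z)
def S(x,y,u0,v0,z): return ray(s,u0+x*k,v0+(y-266)*70/266,z)
c=T(134,127,305,170,.087); c2=S(134,358,205,165,.087); print("capA",c,c2)
for n,p in dict(idx=T(74,118,305,170,.084),mark=T(152,48,305,170,.082),open_=T(47,135,305,170,.078),p0=T(110,63,305,170,.114),p1=T(205,132,305,170,.114),p2=T(90,178,305,170,.114)).items(): print(n,p,np.hypot(*(p-c)),az(p,c))
for n,p in dict(idx=S(162,398,205,165,.084),mark=S(56,393,205,165,.082),p0=S(107,290,205,165,.114),p1=S(192,337,205,165,.114),p2=S(97,372,205,165,.114)).items(): print("S",n,p,np.hypot(*(p-c2)),az(p,c2))
print("bottleA",ray(t,355,244,.19),ray(s,272,145,.19))
g=T(662-532,118,146,170,.057);g2=S(677-532,388,305,280,.06)
print("gauge dial",g,g2,"can top",ray(t,168,237,.15), ray(s,385,268,.15))
for n,p in dict(tip=T(622-532,95,146,170,.062),pin=T(636-532,160,146,170,.06),dot=0 or T(632-532,160,146,170,.06)).items(): print(n,p,np.hypot(*(p-g)),az(p,g))
print("tipS",az(S(690-532,440,305,280,.062),g2),"pinS",az(S(735-532,372,305,280,.06),g2), "corner",[S(x-532,y,305,280,.052) for x,y in((663,287),(787,395),(688,500),(562,400))])
print("bottleB",ray(t,252,181,.19))
print(arm.get_obs()["tool_rot"],arm.get_obs()["ee_pos"],arm.camera_model("wrist")["T"])
E
```

```text
capA [ 0.45834797 -0.24654164] [ 0.46133208 -0.24027092]
idx [ 0.46484409 -0.20170138] 0.04530836367444283 1.4269247591025442
mark [ 0.520348   -0.26098554] 0.0636602706426772 -0.2288835490230128
open_ [ 0.45232326 -0.18188952] 0.06493221814223664 1.6637144702700128
p0 [ 0.50170443 -0.2249854 ] 0.048419565716877784 0.46139403161619985
p1 [ 0.45148752 -0.29447052] 0.04841739188888453 -1.7129685817012008
p2 [ 0.41591414 -0.21057309] 0.05562702338841172 2.4384710854951344
S idx [ 0.46361238 -0.19797359] 0.042358755479694976 1.5169372315146767
S mark [ 0.52541579 -0.25085046] 0.06495112289071855 -0.1636136193186936
S p0 [ 0.4542196  -0.28642357] 0.04669746975087518 -1.7237011304589391
S p1 [ 0.42707187 -0.2093759 ] 0.04613311131522664 2.4077973763896603
S p2 [ 0.50275378 -0.22327886] 0.04477150535867329 0.38928674874074887
bottleA [ 0.35150074 -0.26045394] [ 0.35883414 -0.24420243]
gauge dial [0.46168496 0.19244545] [0.46516005 0.20079248] can top [0.36137502 0.19911477] [0.36135505 0.19992181]
tip [0.47852188 0.22353212] 0.03535339299750133 1.0744156502010598
pin [0.4277948  0.21013199] 0.03822769451247315 2.6605960389518546
dot [0.42773391 0.21326313] 0.0398252363952769 2.5915474927948514
tipS 1.0940049593483714 pinS 2.7947411440210654 corner [array([0.4229288 , 0.13726361]), array([0.40673383, 0.24321316]), array([0.50376168, 0.25827687]), array([0.52775426, 0.16052826])]
bottleB [ 0.49958707 -0.01103426]
[ 1.26549749e-01  9.91960128e-01 -5.04894100e-04 -9.94835002e-05] [0.15685458 0.60469164 0.23078513] [[ 0.25042816  0.93428525  0.25376525  0.09221387]
 [ 0.96813448 -0.24135569 -0.06680611  0.62041657]
 [-0.00116827  0.26240902 -0.96495603  0.37136761]
 [ 0.          0.          0.          1.        ]]
```

Call:
apply_moves(
  rows=[
    {"x": -3.6, "y": -2.2, "z": -0.4},
    {"x": -3.6, "y": -2.2, "z": -0.4},
    {"x": -3.6, "y": -2.2, "z": -0.4},
    {"x": -3.6, "y": -2.2, "z": -0.4},
    {"x": -3.6, "y": -2.2, "z": -0.4},
  ],
  claw=5,
  force=30,
)

```text
validation failed for argument at $.ro...
```

Call:
apply_moves(
  rows=[
    {"x": -3.6, "y": -2.2, "z": -0.4},
    {"x": -3.6, "y": -2.2, "z": -0.4},
    {"x": -3.6, "y": -2.2, "z": -0.4},
    {"x": -3.6, "y": -2.2, "z": -0.4},
    {"x": -3.6, "y": -2.2, "z": -0.4},
  ],
)

```text
validation failed for argument at $.ro...
```

Call:
apply_moves(
  rows=[
    {"x": -1.45, "y": -5.25},
    {"x": -1.45, "y": -5.25},
    {"x": -1.45, "y": -5.25},
    {"x": -1.45, "y": -5.25},
    {"x": -1.45, "y": -5.25},
  ],
)

```text
validation failed for argument at $.ro...
```

Call:
apply_moves(
  rows=[
    {"x": -1.45, "y": -5.25},
    {"x": -1.45, "y": -5.25},
    {"x": -1.45, "y": -5.25},
    {"x": -1.45, "y": -5.25},
    {"x": -1.45, "y": -5.25},
  ],
)

```text
validation failed for argument at $.ro...
```

Call:
apply_moves(
  rows=[
    {"az": -10},
    {"az": -10},
    {"az": -10},
    {"az": -10},
    {},
  ],
)

```text
validation failed for argument at $.ro...
```

```bash
python3 - <<'E'
from h import *
import pickle
o=arm.get_obs(); m=arm.camera_model("wrist"); f=arm.grab_frame("wrist"); cv2.imwrite("pics/w1.png",f[:,:,::-1]); pickle.dump(m,open("w1.pkl","wb")); print(o["time"],o["ee_pos"],o["tool_rot"],o["joint_pos"],o["force"])
E
```

```text
0.1 [0.15685458 0.60469164 0.23078513] [ 1.26549749e-01  9.91960128e-01 -5.04894100e-04 -9.94835002e-05] [ 1.22145913e+00  4.94107413e-01  1.34601965e+00 -2.97774386e-05
  1.30249439e+00 -9.55492868e-02] [ 0.46019901 -0.16273917  0.42697632]
```

View pics/w1.png

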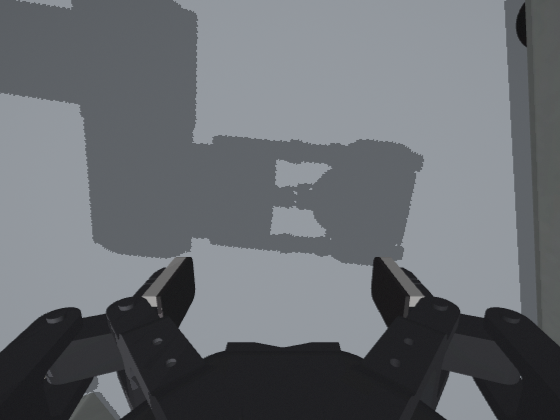

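The moves were refused, so the arm is still at its start pose. The wrist view shows bare table, with the fingertips at about (190,265) and (378,265). The rows probably need all six numbers, so I'll resend them that way.

Call:
apply_moves(
  rows=[
    {"x": -3.6, "y": -2.2, "z": -0.4, "ax": 0, "ay": 0, "az": 0},
    {"x": -3.6, "y": -2.2, "z": -0.4, "ax": 0, "ay": 0, "az": 0},
    {"x": -3.6, "y": -2.2, "z": -0.4, "ax": 0, "ay": 0, "az": 0},
    {"x": -3.6, "y": -2.2, "z": -0.4, "ax": 0, "ay": 0, "az": 0},
    {"x": -3.6, "y": -2.2, "z": -0.4, "ax": 0, "ay": 0, "az": 0},
  ],
  claw=5,
  force=30,
)

```text
time: 0.78
ee_pos: [0.3043, 0.4522, 0.2513]
tool_rot: [0.127, 0.992, -0.0, -0.0]
force: [-0.1, -0.2, -0.0]
width: 0.587
grip_force: 0.0
```

Call:
apply_moves(
  rows=[
    {"x": -3.6, "y": -2.2, "z": -0.4, "ax": 0, "ay": 0, "az": 0},
    {"x": -3.6, "y": -2.2, "z": -0.4, "ax": 0, "ay": 0, "az": 0},
    {"x": -3.6, "y": -2.2, "z": -0.4, "ax": 0, "ay": 0, "az": 0},
    {"x": -3.6, "y": -2.2, "z": -0.4, "ax": 0, "ay": 0, "az": 0},
    {"x": -3.6, "y": -2.2, "z": -0.4, "ax": 0, "ay": 0, "az": 0},
  ],
)

```text
time: 1.4
ee_pos: [0.4509, 0.3005, 0.2713]
tool_rot: [0.127, 0.992, -0.0, -0.0]
force: [1.2, 1.0, -0.2]
width: 0.585
grip_force: 0.0
```

Call:
apply_moves(
  rows=[
    {"x": -1.45, "y": -5.25, "z": 0, "ax": 0, "ay": 0, "az": 0},
    {"x": -1.45, "y": -5.25, "z": 0, "ax": 0, "ay": 0, "az": 0},
    {"x": -1.45, "y": -5.25, "z": 0, "ax": 0, "ay": 0, "az": 0},
    {"x": -1.45, "y": -5.25, "z": 0, "ax": 0, "ay": 0, "az": 0},
    {"x": -1.45, "y": -5.25, "z": 0, "ax": 0, "ay": 0, "az": 0},
  ],
)

```text
time: 2.02
ee_pos: [0.4541, 0.0277, 0.2713]
tool_rot: [0.127, 0.992, -0.0, 0.0]
force: [0.5, -0.0, 0.2]
width: 0.584
grip_force: 0.0
```

Call:
apply_moves(
  rows=[
    {"x": -1.45, "y": -5.25, "z": 0, "ax": 0, "ay": 0, "az": 0},
    {"x": -1.45, "y": -5.25, "z": 0, "ax": 0, "ay": 0, "az": 0},
    {"x": -1.45, "y": -5.25, "z": 0, "ax": 0, "ay": 0, "az": 0},
    {"x": -1.45, "y": -5.25, "z": 0, "ax": 0, "ay": 0, "az": 0},
    {"x": -1.45, "y": -5.25, "z": 0, "ax": 0, "ay": 0, "az": 0},
  ],
)

```text
time: 2.65
ee_pos: [0.4584, -0.2448, 0.2713]
tool_rot: [0.127, 0.992, 0.0, 0.0]
force: [0.8, 0.2, -0.4]
width: 0.58
grip_force: 0.0
```

Call:
apply_moves(
  rows=[
    {"x": 0, "y": 0, "z": 0, "ax": 0, "ay": 0, "az": -10},
    {"x": 0, "y": 0, "z": 0, "ax": 0, "ay": 0, "az": -10},
    {"x": 0, "y": 0, "z": 0, "ax": 0, "ay": 0, "az": -10},
    {"x": 0, "y": 0, "z": 0, "ax": 0, "ay": 0, "az": -10},
    {"x": 0, "y": 0, "z": 0, "ax": 0, "ay": 0, "az": 0},
  ],
)

```text
time: 3.28
ee_pos: [0.4586, -0.2429, 0.2711]
tool_rot: [-0.22, 0.976, 0.0, -0.0]
force: [0.6, -0.4, -0.5]
width: 0.587
grip_force: 0.0
```

```bash
python3 - <<'E'
from h import *
import pickle
o=arm.get_obs(); m=arm.camera_model("wrist"); f=arm.grab_frame("wrist"); cv2.imwrite("pics/w2.png",f[:,:,::-1]); pickle.dump(m,open("w2.pkl","wb")); print(o["time"],o["ee_pos"],o["tool_rot"],o["joint_pos"],o["force"])
E
```

```text
3.275 [ 0.45859086 -0.24288455  0.27114942] [-2.19940657e-01  9.75513240e-01  1.16664508e-04 -1.11432310e-04] [-6.02171790e-01  3.04220347e-01  1.54659517e+00 -5.23441835e-06
  1.29109976e+00 -2.61647395e+00] [ 0.56552631 -0.35364613 -0.53107926]
```

View pics/w2.png

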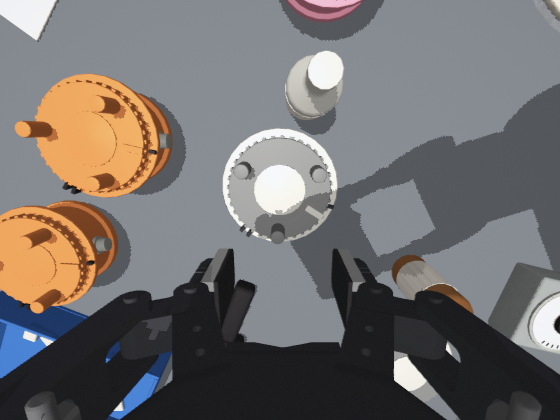

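The wrist view shows housing_a with its cap at (279,189), index bar at (314,211), twin ribs near (246,230), and post tops near (241,170), (321,173) and (278,236). I'll refine these with blob fits.

```bash
python3 - <<'E'
from h import *
import pickle
m=pickle.load(open("w2.pkl","rb")); f=cv2.imread("pics/w2.png")
g=cv2.cvtColor(f,cv2.COLOR_BGR2GRAY); w=((g>175)*255).astype(np.uint8); 
n,l,st,ce=cv2.connectedComponentsWithStats(w[120:250,215:345])
for i in range(1,n):
    if st[i,4]>15: print("white",st[i],ce[i]+[215,120])
cv2.imwrite("pics/z.png",cv2.resize(f[125:245,215:345],(780,720),interpolation=cv2.INTER_CUBIC)[:600])
cv2.imwrite("pics/z.png",cv2.resize(f[130:250,215:345],(650,600),interpolation=cv2.INTER_CUBIC))
E
```

```text
white [   7    8  116   98 5115] [276.0172043  169.68230694]
white [21 45 10  7 45] [240.91111111 168.26666667]
white [99 50  6  7 25] [316.08 172.36]
white [ 73  86  43  34 204] [312.81862745 219.95098039]
white [ 37 111  19  10  51] [260.01960784 235.68627451]
```

View pics/z.png

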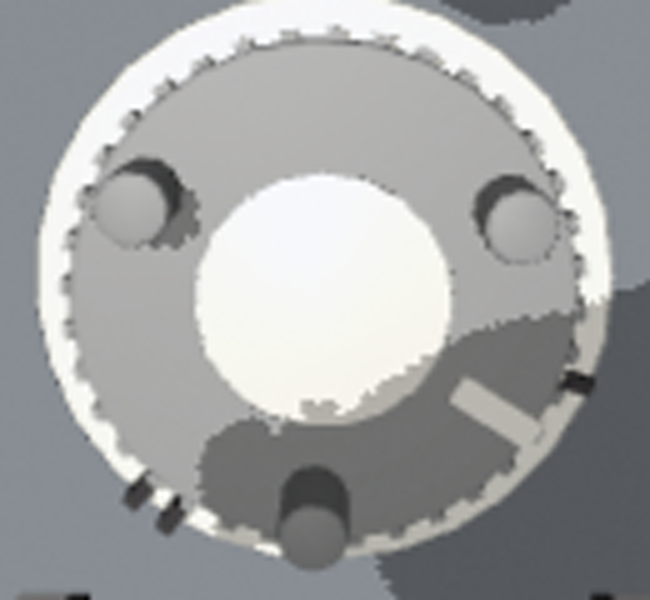

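The crop shows the index bar running (458,391)→(535,437), twin ribs at (138,491) and (171,515), post tops at (130,209), (523,227) and (313,538), and the cap centre at (323,299). The bar is already past the open rib at (577,383).

```bash
python3 - <<'E'
from h import *
import pickle
m=pickle.load(open("w2.pkl","rb"))
P=lambda x,y,z: ray(m,215+x/5-.4,130+y/5-.4,z)
posts=[P(130,209,.114),P(523,227,.114),P(313,538,.114)]
c=P(323,299,.087); cp=np.mean(posts,0); print("c",c,cp)
for n,p in zip("abc",posts): print(n,p,np.hypot(*(p-c)),az(p,c),az(p,cp))
i1=P(458,391,.084);i2=P(535,437,.084);mk=P(154,503,.082);op=P(577,383,.078)
for n,p in dict(i1=i1,i2=i2,mk=mk,op=op).items(): print(n,p,np.hypot(*(p-c)),az(p,c),az(p,cp))
E
```

```text
c [ 0.45667015 -0.24878629] [ 0.45752459 -0.24829398]
a [ 0.4518606  -0.29356886] 0.04504010421600534 -1.6777840587051887 -1.695251977069966
b [ 0.42120786 -0.2206993 ] 0.04523773746269129 2.4717341858123545 2.4918276589045543
c [ 0.49950531 -0.23061377] 0.04653054055153196 0.4012292808434376 0.39860572053764876
i1 [ 0.46326407 -0.21163486] 0.037732054705991135 1.3951379518834635 1.4154935333255951
i2 [ 0.4654297  -0.19072177] 0.058721526486318065 1.4210665753913538 1.434341932985036
mk [ 0.51850247 -0.2634517 ] 0.06354769492977655 -0.23287725839025505 -0.24363928473855506
op [ 0.45087681 -0.18643309] 0.06262175463931431 1.6634420967286205 1.6778489102272383
```

Call:
apply_moves(
  rows=[
    {"x": 0, "y": 0, "z": 0, "ax": 0, "ay": 0, "az": 2.5},
    {"x": -4.24, "y": -0.47, "z": 0, "ax": 0, "ay": 0, "az": 0},
    {"x": 0, "y": 0, "z": 4, "ax": 0, "ay": 0, "az": 0},
    {"x": 0, "y": 0, "z": 4, "ax": 0, "ay": 0, "az": 0},
    {"x": 0, "y": 0, "z": 3, "ax": 0, "ay": 0, "az": 0},
  ],
)

```text
time: 3.95
ee_pos: [0.4992, -0.2304, 0.1597]
tool_rot: [-0.197, 0.98, 0.0, -0.0]
force: [0.7, 0.2, 0.0]
width: 0.585
grip_force: 0.0
```

Call:
apply_moves(
  rows=[
    {"x": 0, "y": 0, "z": 2, "ax": 0, "ay": 0, "az": 0},
    {"x": 0, "y": 0, "z": 2, "ax": 0, "ay": 0, "az": 0},
    {"x": 0, "y": 0, "z": 1.5, "ax": 0, "ay": 0, "az": 0},
    {"x": 0, "y": 0, "z": 1.2, "ax": 0, "ay": 0, "az": 0},
    {"x": 0, "y": 0, "z": 0, "ax": 0, "ay": 0, "az": 0},
  ],
)

```text
time: 4.58
ee_pos: [0.4993, -0.2306, 0.0937]
tool_rot: [-0.199, 0.98, 0.0, -0.0]
force: [0.1, -0.6, 0.4]
width: 0.586
grip_force: 0.0
```

```bash
python3 - <<'E'
from h import *
f=arm.grab_frame("wrist");cv2.imwrite("pics/w3.png",f[:,:,::-1])
o=arm.get_obs();print(o["ee_pos"],o["force"])
E
```

```text
[ 0.49959349 -0.23073893  0.09430581] [ 0.27361099 -0.85213988  0.27851146]
```

View pics/w3.png

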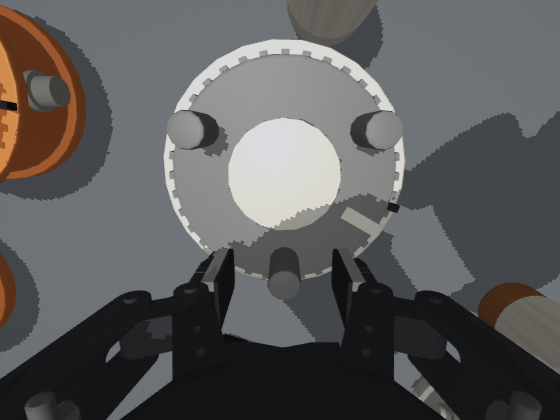

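The post stands centred between the fingers at (285,275). I'll close on it and turn it along the arc.

Call:
apply_moves(
  rows=[
    {"x": 0, "y": 0, "z": 0, "ax": 0, "ay": 0, "az": 0},
    {"x": 0, "y": 0, "z": 0, "ax": 0, "ay": 0, "az": 0},
    {"x": 0, "y": 0, "z": 0, "ax": 0, "ay": 0, "az": 0},
    {"x": 0, "y": 0, "z": 0, "ax": 0, "ay": 0, "az": 0},
    {"x": 0, "y": 0, "z": 0, "ax": 0, "ay": 0, "az": 0},
  ],
  claw=1,
  force=40,
)

```text
time: 5.25
ee_pos: [0.4999, -0.2307, 0.0949]
tool_rot: [-0.199, 0.98, -0.0, 0.0]
force: [-0.2, 2.5, 5.9]
width: 0.166
grip_force: 38.9
```

Call:
apply_moves(
  rows=[
    {"x": 0.06, "y": -0.72, "z": 0, "ax": 0, "ay": 0, "az": 9},
    {"x": 0.06, "y": -0.72, "z": 0, "ax": 0, "ay": 0, "az": 9},
    {"x": 0.06, "y": -0.72, "z": 0, "ax": 0, "ay": 0, "az": 9},
    {"x": 0.06, "y": -0.72, "z": 0, "ax": 0, "ay": 0, "az": 9},
    {"x": 0.06, "y": -0.72, "z": 0, "ax": 0, "ay": 0, "az": 9},
  ],
)

```text
time: 5.88
ee_pos: [0.4993, -0.2651, 0.0948]
tool_rot: [0.194, 0.981, 0.001, -0.0]
force: [-4.1, 10.8, 12.7]
width: 0.165
grip_force: 39.5
```

Call:
apply_moves(
  rows=[
    {"x": 0.06, "y": -0.72, "z": 0, "ax": 0, "ay": 0, "az": 9},
    {"x": 0.06, "y": -0.72, "z": 0, "ax": 0, "ay": 0, "az": 9},
    {"x": 0.06, "y": -0.72, "z": 0, "ax": 0, "ay": 0, "az": 9},
    {"x": 0.06, "y": -0.72, "z": 0, "ax": 0, "ay": 0, "az": 9},
    {"x": 0, "y": 0, "z": 0, "ax": 0, "ay": 0, "az": 0},
  ],
)

```text
time: 6.5
ee_pos: [0.4801, -0.2861, 0.0948]
tool_rot: [0.487, 0.874, 0.001, -0.001]
force: [-5.5, 13.7, 15.7]
width: 0.17
grip_force: 39.8
```

```bash
python3 - <<'E'
from h import *
import pickle
o=arm.get_obs(); m=arm.camera_model("wrist"); f=arm.grab_frame("wrist");t=arm.grab_frame("top")
pickle.dump(m,open("w4.pkl","wb"))
cv2.imwrite("pics/w4f.png",f[:,:,::-1]);cv2.imwrite("pics/t4.png",t[:,:,::-1])
a=f[:,:,::-1]; b=cv2.resize(t[165:245,303:383,::-1],(240,240),interpolation=cv2.INTER_CUBIC)
b=np.vstack([b,np.zeros((180,240,3),np.uint8)]); cv2.imwrite("pics/w4.png",np.hstack([a,b])); print(o["ee_pos"],o["tool_rot"],o["force"])
E
```

```text
[ 0.48010601 -0.28606362  0.09478449] [ 4.86608501e-01  8.73618706e-01  8.28521224e-04 -1.35548800e-03] [-5.48507949 13.72591328 15.6608708 ]
```

View pics/w4.png

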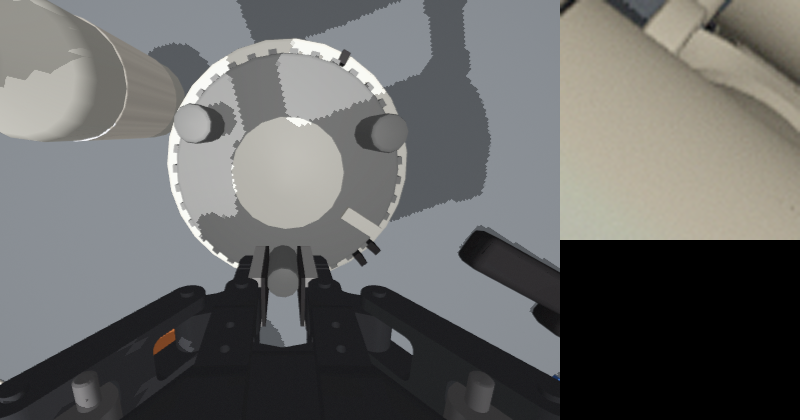

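The collar has followed, with the bar at (346,213)–(377,234). The twin ribs are at about (374,246) and (360,258), a little further clockwise.

```bash
cat > meas.py <<'E'
from h import *
import sys,pickle
def meas(m,f,C):
    g=cv2.cvtColor(f,cv2.COLOR_BGR2GRAY)
    # unwrap collar plane about C: sample along circles
    def samp(r,z,a):
        p=np.stack([C[0]+r*np.cos(a),C[1]+r*np.sin(a),np.full_like(a,z),np.ones_like(a)])
        q=np.linalg.inv(m["T"])@p
        return cv2.remap(g,(m["fx"]*q[0]/q[2]+m["cx"]).astype(np.float32)[None],(m["fy"]*q[1]/q[2]+m["cy"]).astype(np.float32)[None],cv2.INTER_LINEAR)[0].astype(float)
    a=np.radians(np.arange(-60,110,.25))
    bar=np.mean([samp(r,.084,a) for r in np.arange(.041,.055,.002)],0)
    rib=np.mean([samp(r,.082,a) for r in (.062,.063,.064,.065,.066)],0)
    return np.degrees(a),bar,rib
E
python3 - <<'E'
from meas import *
m=pickle.load(open("w4.pkl","rb"));f=cv2.imread("pics/w4f.png")
P=lambda u,v,z: ray(m,u,v,z)
# cap centre from blob fit by eye
c=P(289,172.5,.087); print("cap",c)
for C in (c,np.array([.457,-.2485])):
    a,b,r=meas(m,f,C)
    print("bar",[(x,int(v)) for x,v in zip(a[::4],b[::4]) if -25<x<25])
    print("rib",[(x,int(v)) for x,v in zip(a[::4],r[::4]) if -35<x<10])
E
```

```text
cap [ 0.45817326 -0.2461235 ]
bar [(np.float64(-24.000000000000004), 109), (np.float64(-23.0), 109), (np.float64(-22.0), 109), (np.float64(-21.0), 109), (np.float64(-20.0), 109), (np.float64(-19.0), 109), (np.float64(-18.0), 109), (np.float64(-17.0), 109), (np.float64(-16.0), 109), (np.float64(-14.999999999999998), 109), (np.float64(-14.0), 110), (np.float64(-13.0), 110), (np.float64(-12.000000000000002), 110), (np.float64(-11.0), 109), (np.float64(-10.0), 110), (np.float64(-9.0), 115), (np.float64(-8.0), 141), (np.float64(-7.0), 177), (np.float64(-6.000000000000001), 183), (np.float64(-5.0), 183), (np.float64(-4.0), 183), (np.float64(-3.0000000000000004), 183), (np.float64(-2.0), 183), (np.float64(-1.0), 183), (np.float64(0.0), 183), (np.float64(1.0), 135), (np.float64(2.0), 111), (np.float64(3.0000000000000004), 110), (np.float64(4.0), 110), (np.float64(5.0), 111), (np.float64(6.000000000000001), 111), (np.float64(7.0), 111), (np.float64(8.0), 111), (np.float64(9.0), 110), (np.float64(10.0), 111), (np.float64(11.0), 111), (np.float64(12.000000000000002), 111), (np.float64(13.0), 11
[... 3462 characters left out ...]
np.float64(-14.999999999999998), 38), (np.float64(-14.0), 132), (np.float64(-13.0), 143), (np.float64(-12.000000000000002), 143), (np.float64(-11.0), 144), (np.float64(-10.0), 104), (np.float64(-9.0), 39), (np.float64(-8.0), 39), (np.float64(-7.0), 39), (np.float64(-6.000000000000001), 70), (np.float64(-5.0), 141), (np.float64(-4.0), 144), (np.float64(-3.0000000000000004), 144), (np.float64(-2.0), 143), (np.float64(-1.0), 143), (np.float64(0.0), 144), (np.float64(1.0), 144), (np.float64(2.0), 144), (np.float64(3.0000000000000004), 145), (np.float64(4.0), 146), (np.float64(5.0), 146), (np.float64(6.000000000000001), 145), (np.float64(7.0), 145), (np.float64(8.0), 129), (np.float64(9.0), 118)]
```

Call:
apply_moves(
  rows=[
    {"x": 0.01, "y": -0.32, "z": 0, "ax": 0, "ay": 0, "az": 4},
    {"x": 0.01, "y": -0.32, "z": 0, "ax": 0, "ay": 0, "az": 4},
    {"x": 0, "y": -0.12, "z": 0, "ax": 0, "ay": 0, "az": 1.5},
    {"x": 0, "y": 0, "z": 0, "ax": 0, "ay": 0, "az": 0},
    {"x": 0, "y": 0, "z": 0, "ax": 0, "ay": 0, "az": 0},
  ],
)

```text
time: 7.22
ee_pos: [0.474, -0.2889, 0.0948]
tool_rot: [0.556, 0.831, 0.001, -0.001]
force: [-0.7, 18.2, 15.3]
width: 0.171
grip_force: 39.8
```

```bash
cat >> meas.py <<'E'
def run(tag):
    m=arm.camera_model("wrist"); f=arm.grab_frame("wrist")[:,:,::-1].copy(); cv2.imwrite(f"pics/{tag}.png",f); pickle.dump(m,open(tag+".pkl","wb"))
    go(m,f)
def go(m,f):
    for C in ([.4582,-.2461],[.457,-.2485],[.4575,-.2473]):
        a,b,r=meas(m,f,C)
        k=(a>-35)&(a<25); a,b,r=a[k],b[k],r[k]
        base=np.median(b); B=a[b>(base+b.max())/2]; R=a[(r<90)&(a>-29)&(a<0)]
        R1=R[R<R.mean()];R2=R[R>R.mean()]
        print(C,"bar %.1f..%.1f"%(B.min(),B.max()),B.mean(),"rib",R1.mean(),R2.mean(),"left",B.mean()-(R1.mean()+R2.mean())/2)
E
python3 -c "
from meas import *
go(pickle.load(open('w4.pkl','rb')),cv2.imread('pics/w4f.png'));run('w5');print(arm.get_obs()['force'])"
```

```text
[0.4582, -0.2461] bar -7.8..0.8 -3.5 rib -18.75 -10.125 left 10.9375
[0.457, -0.2485] bar -4.8..3.5 -0.625 rib -16.375 -7.875 left 11.5
[0.4575, -0.2473] bar -6.2..2.2 -2.0 rib -17.5 -9.0 left 11.25
[0.4582, -0.2461] bar -16.2..-8.0 -12.125 rib -18.625 -10.125 left 2.25
[0.457, -0.2485] bar -13.2..-4.8 -9.0 rib -16.375 -7.75 left 3.0625
[0.4575, -0.2473] bar -14.8..-6.5 -10.625 rib -17.375 -9.0 left 2.5625
[-1.59642519 18.43461082 15.25189012]
```

Call:
apply_moves(
  rows=[
    {"x": 0, "y": -0.22, "z": 0, "ax": 0, "ay": 0, "az": 2.7},
    {"x": 0, "y": 0, "z": 0, "ax": 0, "ay": 0, "az": 0},
    {"x": 0, "y": 0, "z": 0, "ax": 0, "ay": 0, "az": 0},
    {"x": 0, "y": 0, "z": 0, "ax": 0, "ay": 0, "az": 0},
    {"x": 0, "y": 0, "z": 0, "ax": 0, "ay": 0, "az": 0},
  ],
)

```text
time: 7.9
ee_pos: [0.4719, -0.2897, 0.0948]
tool_rot: [0.575, 0.818, 0.001, -0.001]
force: [-0.6, 19.6, 15.1]
width: 0.17
grip_force: 39.8
```

```bash
python3 -c "
from meas import *
run('w6');print(arm.get_obs()['force'])
# cap circle fit: project cap edge via gradient along rays from guess
f=cv2.imread('pics/w6.png');m=pickle.load(open('w6.pkl','rb'));g=cv2.GaussianBlur(cv2.cvtColor(f,cv2.COLOR_BGR2GRAY),(3,3),0).astype(float)
Ti=np.linalg.inv(m['T']);C=np.array([.4575,-.2473])
A=np.radians(np.arange(0,360,3));R=np.arange(.022,.036,.00025);pts=[]
for a in A:
    q=Ti@np.stack([C[0]+R*np.cos(a),C[1]+R*np.sin(a),np.full_like(R,.087),np.ones_like(R)])
    v=cv2.remap(g.astype(np.float32),(m['fx']*q[0]/q[2]+m['cx']).astype(np.float32)[None],(m['fy']*q[1]/q[2]+m['cy']).astype(np.float32)[None],1)[0]
    d=np.diff(v);i=d.argmin()
    if d[i]<-3: pts.append((C[0]+R[i]*np.cos(a),C[1]+R[i]*np.sin(a)))
pts=np.array(pts)
for _ in range(4):
    s=np.linalg.lstsq(np.c_[2*pts,np.ones(len(pts))],(pts**2).sum(1),rcond=None)[0];r=np.sqrt(s[2]+s[0]**2+s[1]**2);e=np.hypot(*(pts-s[:2]).T)-r;pts=pts[abs(e)<max(.0006,1.5*e.std())]
print(s[:2],r,len(pts))
"
```

```text
[0.4582, -0.2461] bar -19.0..-10.8 -14.875 rib -18.625 -10.125 left -0.5
[0.457, -0.2485] bar -16.0..-7.5 -11.75 rib -16.25 -7.75 left 0.25
[0.4575, -0.2473] bar -17.5..-9.0 -13.25 rib -17.375 -8.875 left -0.125
[-0.79512272 20.41129864 15.25612013]
[ 0.45812061 -0.24764913] 0.027871785133234545 120
```

The index is within about 0.3° of the mark, so I'll release, retreat upward and check it.

Call:
apply_moves(
  rows=[
    {"x": 0, "y": 0, "z": 0, "ax": 0, "ay": 0, "az": 0},
    {"x": 0, "y": 0, "z": 0, "ax": 0, "ay": 0, "az": 0},
    {"x": 0, "y": 0, "z": 0, "ax": 0, "ay": 0, "az": 0},
    {"x": 0, "y": 0, "z": 0, "ax": 0, "ay": 0, "az": 0},
    {"x": 0, "y": 0, "z": 0, "ax": 0, "ay": 0, "az": 0},
  ],
  claw=4,
)

```text
time: 8.57
ee_pos: [0.4725, -0.2921, 0.0943]
tool_rot: [0.575, 0.818, -0.0, -0.0]
force: [-0.1, -0.2, 0.1]
width: 0.469
grip_force: 0.0
```

Call:
apply_moves(
  rows=[
    {"x": 0, "y": 0, "z": -1, "ax": 0, "ay": 0, "az": 0},
    {"x": 0, "y": 0, "z": -2, "ax": 0, "ay": 0, "az": 0},
    {"x": 0, "y": 0, "z": -4, "ax": 0, "ay": 0, "az": 0},
    {"x": 0, "y": 0, "z": -5, "ax": 0, "ay": 0, "az": 0},
    {"x": 0, "y": 0, "z": -5, "ax": 0, "ay": 0, "az": 0},
  ],
)

```text
time: 9.2
ee_pos: [0.4723, -0.2919, 0.2666]
tool_rot: [0.575, 0.818, -0.0, 0.0]
force: [-0.0, 0.0, -0.1]
width: 0.473
grip_force: 0.0
```

Call:
apply_moves(
  rows=[
    {"x": 0, "y": 0, "z": -1, "ax": 0, "ay": 0, "az": 0},
    {"x": 0, "y": 0, "z": 0, "ax": 0, "ay": 0, "az": 0},
    {"x": 0, "y": 0, "z": 0, "ax": 0, "ay": 0, "az": 0},
    {"x": 0, "y": 0, "z": 0, "ax": 0, "ay": 0, "az": 0},
    {"x": 0, "y": 0, "z": 0, "ax": 0, "ay": 0, "az": 0},
  ],
)

```text
time: 9.82
ee_pos: [0.4723, -0.2919, 0.2735]
tool_rot: [0.575, 0.818, 0.0, -0.001]
force: [-0.4, 0.4, -0.3]
width: 0.465
grip_force: 0.0
```

```bash
python3 -c "
from meas import *
run('w7');o=arm.get_obs();print(o['force'],o['ee_pos'],o['joint_pos'],o['tool_rot'])
f=cv2.imread('pics/w7.png');cv2.imwrite('pics/w7c.png',f)"
```

```text
[0.4582, -0.2461] bar -19.0..-10.8 -14.875 rib -18.875 -10.375 left -0.25
[0.457, -0.2485] bar -16.0..-7.5 -11.75 rib -16.5 -8.0 left 0.5
[0.4575, -0.2473] bar -17.5..-9.0 -13.25 rib -17.75 -9.125 left 0.1875
[-0.61015997  0.56432931  0.27544004] [ 0.47239303 -0.29193541  0.27373439] [-6.61084084e-01  3.55557503e-01  1.45855407e+00  1.22751265e-05
  1.32841609e+00 -1.00593205e+00] [ 5.75303849e-01  8.17939645e-01  2.84334320e-05 -4.66675713e-04]
```

View pics/w7c.png

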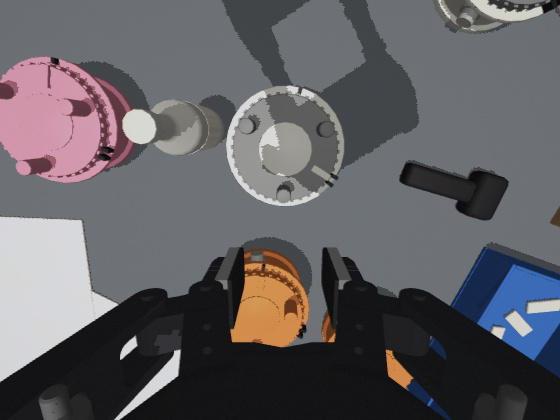

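The bar stands at the twin ribs near (330,178), within about 0.3°. Next is the gauge.

Call:
apply_moves(
  rows=[
    {"x": 4.6, "y": 1.63, "z": 0, "ax": 0, "ay": 0, "az": 0},
    {"x": 4.6, "y": 1.63, "z": 0, "ax": 0, "ay": 0, "az": 0},
    {"x": 4.6, "y": 1.63, "z": 0, "ax": 0, "ay": 0, "az": 0},
    {"x": 4.6, "y": 1.63, "z": 0, "ax": 0, "ay": 0, "az": 0},
    {"x": 4.6, "y": 1.63, "z": 0, "ax": 0, "ay": 0, "az": 0},
  ],
)

```text
time: 10.5
ee_pos: [0.4713, -0.0465, 0.2742]
tool_rot: [0.575, 0.818, 0.0, 0.0]
force: [-0.2, 0.4, 0.8]
width: 0.467
grip_force: 0.0
```

Call:
apply_moves(
  rows=[
    {"x": 4.6, "y": 1.63, "z": 0, "ax": 0, "ay": 0, "az": 0},
    {"x": 4.6, "y": 1.63, "z": 0, "ax": 0, "ay": 0, "az": 0},
    {"x": 4.6, "y": 1.63, "z": 0, "ax": 0, "ay": 0, "az": 0},
    {"x": 4.6, "y": 1.63, "z": 0, "ax": 0, "ay": 0, "az": 0},
    {"x": 4.6, "y": 1.63, "z": 0, "ax": 0, "ay": 0, "az": 0},
  ],
)

```text
time: 11.12
ee_pos: [0.4702, 0.1976, 0.2742]
tool_rot: [0.575, 0.818, 0.0, 0.0]
force: [0.9, -0.8, 0.8]
width: 0.468
grip_force: 0.0
```

Call:
apply_moves(
  rows=[
    {"x": 0, "y": 0, "z": 0, "ax": 0, "ay": 0, "az": 9.6},
    {"x": 0, "y": 0, "z": 0, "ax": 0, "ay": 0, "az": 9.6},
    {"x": 0, "y": 0, "z": 0, "ax": 0, "ay": 0, "az": 9.6},
    {"x": 0, "y": 0, "z": 0, "ax": 0, "ay": 0, "az": 9.6},
    {"x": 0, "y": 0, "z": 0, "ax": 0, "ay": 0, "az": 9.6},
  ],
)

```text
time: 11.75
ee_pos: [0.4704, 0.196, 0.2741]
tool_rot: [0.86, 0.511, -0.0, -0.0]
force: [-0.4, 0.1, -0.5]
width: 0.472
grip_force: 0.0
```

Call:
apply_moves(
  rows=[
    {"x": 0, "y": 0, "z": 3, "ax": 0, "ay": 0, "az": 0},
    {"x": 0, "y": 0, "z": 2, "ax": 0, "ay": 0, "az": 0},
    {"x": 0, "y": 0, "z": 0, "ax": 0, "ay": 0, "az": 0},
    {"x": 0, "y": 0, "z": 0, "ax": 0, "ay": 0, "az": 0},
    {"x": 0, "y": 0, "z": 0, "ax": 0, "ay": 0, "az": 0},
  ],
)

```text
time: 12.38
ee_pos: [0.4709, 0.1961, 0.2252]
tool_rot: [0.858, 0.513, 0.001, 0.0]
force: [0.5, -0.1, 0.1]
width: 0.467
grip_force: 0.0
```

```bash
python3 -c "
from h import *
import pickle
o=arm.get_obs();m=arm.camera_model('wrist');f=arm.grab_frame('wrist')[:,:,::-1];cv2.imwrite('pics/g1f.png',f);pickle.dump(m,open('g1.pkl','wb'))
print(o['ee_pos'],o['tool_rot'],o['joint_pos'])
cv2.imwrite('pics/g1.png',cv2.resize(f[80:280,170:410],(720,600),interpolation=cv2.INTER_CUBIC))"
```

```text
[0.47086704 0.19612657 0.22515124] [8.58252252e-01 5.13227568e-01 7.04265305e-04 1.98258296e-04] [ 2.77568653e-01  3.39105396e-01  1.63389136e+00 -2.07424646e-05
  1.16713274e+00  7.70490379e-01]
```

View pics/g1.png

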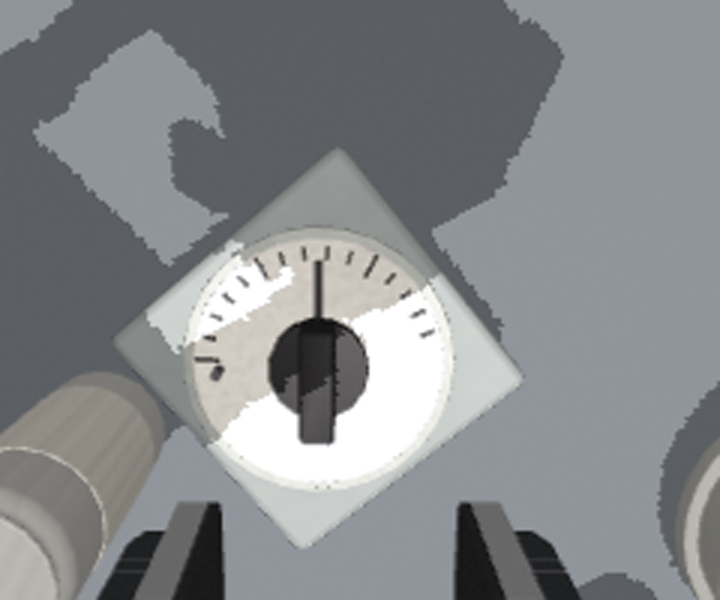

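The gauge view shows the dial centre at about (320,360), the needle tip at (319,262), the bar top ending at about (317,441), the zero tick at (206,359) and the stop pin at (216,373). The can is at lower left.

```bash
python3 -c "
from h import *
import pickle
m=pickle.load(open('g1.pkl','rb'))
P=lambda x,y,z: ray(m,170+x/3-.33,80+y/3-.33,z)
c=P(320,359,.057);k=P(319,368,.066);t=P(319,262,.062);z=P(204,359,.057);pin=P(216,370,.062);e=P(317,442,.092);e2=P(318,336,.092)
print('dial',c,'disc',k,'bar mid',(e+e2)/2,'len',np.hypot(*(e-e2)),'baraz',az(e2,e));C=(c+k)/2
for n,p in dict(tip=t,zero=z,pin=pin).items(): print(n,p,np.hypot(*(p-C)),az(p,C))
print('can',P(10,575,.15))
print('corners',[P(*q,.052) for q in((340,150),(522,380),(303,548),(115,342))])
"
```

```text
dial [0.46264999 0.19445356] disc [0.46196986 0.19353641] bar mid [0.46161156 0.19269508] len 0.034911313491285116 baraz 1.0631122938515092
tip [0.47912946 0.22527016] 0.03551103153607644 1.0773740530047347
zero [0.42629006 0.21394942] 0.04117777880609339 2.635695705577976
pin [0.42922074 0.20918755] 0.03641027019567014 2.711163895456063
can [0.37375085 0.19950491]
corners [array([0.50277546, 0.25426539]), array([0.52302171, 0.15189682]), array([0.42079763, 0.13131135]), array([0.40003962, 0.23383343])]
```

Call:
apply_moves(
  rows=[
    {"x": -0.63, "y": -0.67, "z": 0, "ax": 0, "ay": 0, "az": 0},
    {"x": 0, "y": 0, "z": 2, "ax": 0, "ay": 0, "az": 0},
    {"x": 0, "y": 0, "z": 3, "ax": 0, "ay": 0, "az": 0},
    {"x": 0, "y": 0, "z": 3, "ax": 0, "ay": 0, "az": 0},
    {"x": 0, "y": 0, "z": 2, "ax": 0, "ay": 0, "az": 0},
  ],
  claw=3,
  force=20,
)

```text
time: 13.05
ee_pos: [0.4606, 0.1934, 0.1234]
tool_rot: [0.858, 0.513, -0.0, -0.0]
force: [0.3, -0.3, 0.7]
width: 0.354
grip_force: 0.0
```

Call:
apply_moves(
  rows=[
    {"x": 0, "y": 0, "z": 1.5, "ax": 0, "ay": 0, "az": 0},
    {"x": 0, "y": 0, "z": 1.5, "ax": 0, "ay": 0, "az": 0},
    {"x": 0, "y": 0, "z": 1, "ax": 0, "ay": 0, "az": 0},
    {"x": 0, "y": 0, "z": 0.8, "ax": 0, "ay": 0, "az": 0},
    {"x": 0, "y": 0, "z": 0, "ax": 0, "ay": 0, "az": 0},
  ],
)

```text
time: 13.68
ee_pos: [0.4613, 0.1936, 0.0761]
tool_rot: [0.858, 0.513, -0.0, -0.0]
force: [-0.4, 0.2, -0.8]
width: 0.354
grip_force: 0.0
```

Call:
apply_moves(
  rows=[
    {"x": 0, "y": 0, "z": 0, "ax": 0, "ay": 0, "az": 0},
    {"x": 0, "y": 0, "z": 0, "ax": 0, "ay": 0, "az": 0},
    {"x": 0, "y": 0, "z": 0, "ax": 0, "ay": 0, "az": 0},
    {"x": 0, "y": 0, "z": 0, "ax": 0, "ay": 0, "az": 0},
    {"x": 0, "y": 0, "z": 0, "ax": 0, "ay": 0, "az": 0},
  ],
  claw=0.8,
)

```text
time: 14.3
ee_pos: [0.4616, 0.1937, 0.0767]
tool_rot: [0.858, 0.513, 0.0, 0.0]
force: [-2.5, 2.5, 7.6]
width: 0.134
grip_force: 26.0
```

Gripped. I'll turn counter-clockwise 80° first.

Call:
apply_moves(
  rows=[
    {"x": 0, "y": 0, "z": 0, "ax": 0, "ay": 0, "az": -8},
    {"x": 0, "y": 0, "z": 0, "ax": 0, "ay": 0, "az": -8},
    {"x": 0, "y": 0, "z": 0, "ax": 0, "ay": 0, "az": -8},
    {"x": 0, "y": 0, "z": 0, "ax": 0, "ay": 0, "az": -8},
    {"x": 0, "y": 0, "z": 0, "ax": 0, "ay": 0, "az": -8},
  ],
)

```text
time: 14.92
ee_pos: [0.4614, 0.1938, 0.0767]
tool_rot: [0.629, 0.777, 0.0, -0.0]
force: [-3.5, 2.0, 6.8]
width: 0.136
grip_force: 26.1
```

Call:
apply_moves(
  rows=[
    {"x": 0, "y": 0, "z": 0, "ax": 0, "ay": 0, "az": -8},
    {"x": 0, "y": 0, "z": 0, "ax": 0, "ay": 0, "az": -8},
    {"x": 0, "y": 0, "z": 0, "ax": 0, "ay": 0, "az": -8},
    {"x": 0, "y": 0, "z": 0, "ax": 0, "ay": 0, "az": -8},
    {"x": 0, "y": 0, "z": 0, "ax": 0, "ay": 0, "az": -8},
  ],
)

```text
time: 15.55
ee_pos: [0.4612, 0.1937, 0.0767]
tool_rot: [0.325, 0.946, 0.0, -0.0]
force: [-3.9, 0.8, 9.4]
width: 0.133
grip_force: 26.2
```

```bash
python3 -c "
from h import *
o=arm.get_obs();print(o['ft_torque'],o['force'])"
```

```text
[ 0.22192592  0.717108   -0.05883951] [-3.86690628  0.83878738  9.39071691]
```

Call:
apply_moves(
  rows=[
    {"x": 0, "y": 0, "z": 0, "ax": 0, "ay": 0, "az": -3},
    {"x": 0, "y": 0, "z": 0, "ax": 0, "ay": 0, "az": -2.5},
    {"x": 0, "y": 0, "z": 0, "ax": 0, "ay": 0, "az": -2},
    {"x": 0, "y": 0, "z": 0, "ax": 0, "ay": 0, "az": 0},
    {"x": 0, "y": 0, "z": 0, "ax": 0, "ay": 0, "az": 0},
  ],
)

```text
time: 16.18
ee_pos: [0.4612, 0.1937, 0.0767]
tool_rot: [0.265, 0.964, 0.0, -0.0]
force: [-4.2, 1.2, 9.1]
width: 0.129
grip_force: 26.2
```

```bash
python3 -c "
from h import *
o=arm.get_obs();print(o['ft_torque'],o['force'],o['tool_rot'])"
```

```text
[ 0.24783794  0.77931909 -0.21115315] [-4.18355013  1.16040895  9.14564973] [ 2.65172424e-01  9.64201001e-01  5.56625991e-05 -1.08044366e-04]
```

Call:
apply_moves(
  rows=[
    {"x": 0, "y": 0, "z": 0, "ax": 0, "ay": 0, "az": -1},
    {"x": 0, "y": 0, "z": 0, "ax": 0, "ay": 0, "az": -1},
    {"x": 0, "y": 0, "z": 0, "ax": 0, "ay": 0, "az": 0},
    {"x": 0, "y": 0, "z": 0, "ax": 0, "ay": 0, "az": 0},
    {"x": 0, "y": 0, "z": 0, "ax": 0, "ay": 0, "az": 0},
  ],
)

```text
time: 16.8
ee_pos: [0.4612, 0.1937, 0.0767]
tool_rot: [0.249, 0.969, 0.0, -0.0]
force: [-4.9, 0.7, 9.4]
width: 0.136
grip_force: 34.9
```

```bash
python3 -c "
from h import *
import pickle
o=arm.get_obs();print(o['ft_torque'],o['force'],o['tool_rot'],o['ee_pos'])
"
```

```text
[ 0.15192476  0.75413408 -0.76593307] [-4.87610102  0.71396575  9.41126915] [ 2.48582214e-01  9.68610783e-01  1.12979955e-04 -1.47678034e-04] [0.46122813 0.19367373 0.07668233]
```

The torque rose to 0.77 N m, so the pointer is against the stop. I'll release, rise and look.

Call:
apply_moves(
  rows=[
    {"x": 0, "y": 0, "z": 0, "ax": 0, "ay": 0, "az": 0},
    {"x": 0, "y": 0, "z": 0, "ax": 0, "ay": 0, "az": 0},
    {"x": 0, "y": 0, "z": 0, "ax": 0, "ay": 0, "az": 0},
    {"x": 0, "y": 0, "z": 0, "ax": 0, "ay": 0, "az": 0},
    {"x": 0, "y": 0, "z": 0, "ax": 0, "ay": 0, "az": 0},
  ],
  claw=3,
)

```text
time: 17.42
ee_pos: [0.4615, 0.1936, 0.0763]
tool_rot: [0.248, 0.969, -0.0, -0.0]
force: [0.8, -0.3, -0.1]
width: 0.354
grip_force: 0.0
```

Call:
apply_moves(
  rows=[
    {"x": 0, "y": 0, "z": -1, "ax": 0, "ay": 0, "az": 0},
    {"x": 0, "y": 0, "z": -2, "ax": 0, "ay": 0, "az": 0},
    {"x": 0, "y": 0, "z": -4, "ax": 0, "ay": 0, "az": 0},
    {"x": 0, "y": 0, "z": -5, "ax": 0, "ay": 0, "az": 0},
    {"x": 0, "y": 0, "z": -4, "ax": 0, "ay": 0, "az": 0},
  ],
)

```text
time: 18.05
ee_pos: [0.4615, 0.1936, 0.239]
tool_rot: [0.248, 0.969, 0.0, 0.001]
force: [0.1, -1.3, -0.0]
width: 0.354
grip_force: 0.0
```

Call:
apply_moves(
  rows=[
    {"x": 0, "y": 0, "z": -1, "ax": 0, "ay": 0, "az": 0},
    {"x": 0, "y": 0, "z": 0, "ax": 0, "ay": 0, "az": 0},
    {"x": 0, "y": 0, "z": 0, "ax": 0, "ay": 0, "az": 0},
    {"x": 0, "y": 0, "z": 0, "ax": 0, "ay": 0, "az": 0},
    {"x": 0, "y": 0, "z": 0, "ax": 0, "ay": 0, "az": 0},
  ],
)

```text
time: 18.68
ee_pos: [0.4613, 0.1935, 0.2456]
tool_rot: [0.248, 0.969, -0.0, -0.001]
force: [0.3, -0.4, -0.5]
width: 0.351
grip_force: 0.0
```

```bash
python3 -c "
from h import *
f=arm.grab_frame('wrist')[:,:,::-1];s=arm.grab_frame('scene')[:,:,::-1]
cv2.imwrite('pics/scene9.png',s)
a=cv2.resize(f[80:280,170:410],(480,400),interpolation=cv2.INTER_CUBIC); b=cv2.resize(s[150:350,200:400],(320,320),interpolation=cv2.INTER_CUBIC)
cv2.imwrite('pics/g2.png',np.hstack([a,np.vstack([b,np.zeros((80,320,3),np.uint8)])]))"
```

```text
(no output)
```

View pics/g2.png

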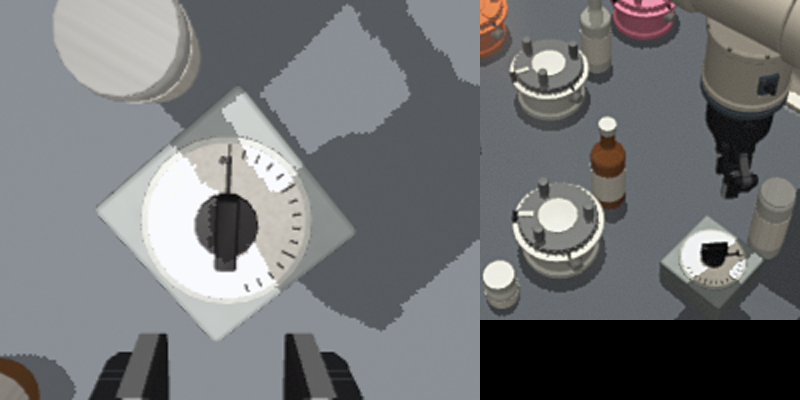

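The needle at (229,165) lies against the stop pin at (223,160), on the zero tick. Both housings' bars are at their twin ribs, the bystanders haven't moved, and the robot is touching nothing, so I'm handing in.

```bash
python3 -c "
from rig import arm
print(arm.sign_off())"
```

```text
the job is handed in; nothing more can be done
None
```

The job is handed in: housing_a's collar is at the locked mark (measured within about 0.5°), the gauge's peak pointer rests against its zero stop, and the locked housing and bystanders looked undisturbed in the last pictures.

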